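# Sweep loose bottle caps into the dustpan

## Robot

A 7-joint arm with a two-finger parallel gripper is mounted at the origin on the work surface. World frame = base frame: x ahead of the robot, y to its left, z up, the work surface at z = 0. Lengths are in mm, angles in rad, forces in N, time in s.
With the tool pointing down it reaches from about 425 to 875 mm from the base axis. Payload 4.7 kg.
Tool frame: the origin (TCP) lies at the very end of the fingers, on their centre line; the grasp point (between the pads) lies 19 mm behind it; x points along the fingers, z is the direction in which the jaws open and shut, and the axes are right-handed (so a half turn about x gives the same grasp; the last joint's range is limited). The gripper opens to 87 mm and grips with 3 to 60 N. Pads are 19 mm wide; open, the fingers measure 117 mm over their backs; the gripper's body (75 mm by 190 mm) begins 51 mm behind the grasp point.
Start: joints at [1.243, 0.321, -0.07, 1.45, 0.023, 1.371, -0.057], TCP at [217.85, -612.427, 222.587] pointing down, gripper open.
Joint ranges: [-2.86, 2.86], [-0.3, 2.09], [-1.38, 1.24], [0.06, 2.45], [-1.56, 4.7], [0.09, 2.05], [-2.69, 2.69]. Speed limits (rad/s): [2.57, 2.57, 3.14, 3.14, 3.14, 3.14, 3.14].

## Interface

Orientations are given as a 3x3 rotation matrix whose columns are the frame's x, y, z axes.
In Python, from workcell import status, capture, camera_info, hand_in gives the robot as it stands.
- The arm moves only by the tool step_arm, never from a script. Its argument "targets" is a list of rows, each a list of 4 numbers: the shift along the tool's x, y, z in m, then the turn about the tool's x in degrees. A call has exactly 5 rows; each row shifts and turns the commanded pose from where the row before left it, along the tool's axes as they then stand; what a row does not reach is not made up. A row lasts 1/12 s, in which the tool goes at most 41.7 mm and 7.16 degrees, less where a joint would pass 70% of its speed; a pose out of reach is approached as far as the arm can. A call is refused whole if a number of a shift passes 0.0417 or a number of a turn 7.16, either way. A call with a gripper value outside its range is refused whole. "claw" is the opening in per cent of the stroke, from 0 (shut) to 100 (fully open), set as the call begins (left out, the last holds). The fingers move at their own pace and stop on an object; "newtons" is the grip in N (left out, the last holds). Time passes only in rows, so rows that do not move let the fingers close, or fill a call up. It gives the time, the measured TCP pose, the force and the opening at its end, in the units of the state.
- status.sense(): the state, without advancing time (a new reading comes with each control period).
- capture(name): name is "scene" or "top"; returns the picture (480x640x3 uint8, red, green, blue); there is no depth.
- camera_info(name): a dict with "camera_matrix" (3x3 intrinsics, pixels), "D" ([k1, k2, p1, p2, k3] as OpenCV has them; the pictures are not rectified), "world_to_cam" (4x4, takes a point from world to camera coordinates). Camera axes: x right, y up, looking along -z (the intrinsics and any distortion apply to the point x, -y, -z); pixel columns grow to the right and rows downward; lengths in mm; the calibration is good to about 2 mm. A picture is of the moment at which its call begins. camera_info takes no time and is no camera call.
- hand_in(): hands the job in, once; it reports no verdict.
The state is a dict: "time_s": time; "joint_positions": joint angles; "joint_velocities": joint speeds; "joint_efforts": joint torques, N m; "ee_pos": TCP position; "eef_rot": TCP orientation; "ft_force": force on the tool from outside, world axes, zero at the start; "wrist_torque": the same for the moment, N m; "width": finger opening in mm.
Only numpy, scipy, OpenCV 4.12 (cv2) and the standard library are available. Lean on these libraries where they do the work, as an engineer would, in place of code of your own. Each camera call takes 0.05 s, during which the arm holds its last target. There are 200 camera calls.

## Task

Sweep the three loose screw caps (red, blue and green) along the counter with the fingers into the dustpan, right in past its sloping front lip. Only push them: do not lift a cap off the counter or the pan. Leave the salt pot, the cup and the butter dish standing where they are.

Things in the scene. Friction and masses are not known exactly. Their poses are not given: they have to be found in the camera images.
- pan: Grey plastic dustpan fixed to the counter, black handle behind. Origin: middle of its open front edge, at counter height; x points level into the pan, y across, z up. Inside 240 mm wide (y -120 to 120), 160 mm deep (x 0 to 160). From x 0 to 25 mm a ramp rises from the counter to the flat floor, 3 mm thick. Side walls (5 mm thick) and back wall 32 mm high.
- pan_handle (a point): Middle of the dustpan's black handle, at its top, 218 mm behind the front edge: a bar 110 mm long (along the pan's x), 30 mm wide, top 27 mm above the counter.
- red_cap: Red plastic bottle screw cap, a solid disc 36 mm across and 18 mm high, about 18 g, with a thin white dot on top; it lies flat on the counter and slides when pushed. Origin: centre of its underside, z up.
- blue_cap: Blue plastic bottle screw cap, a solid disc 36 mm across and 18 mm high, about 18 g, with a thin white dot on top; it lies flat on the counter and slides when pushed. Origin: centre of its underside, z up.
- green_cap: Green plastic bottle screw cap, a solid disc 36 mm across and 18 mm high, about 18 g, with a thin white dot on top; it lies flat on the counter and slides when pushed. Origin: centre of its underside, z up.
- salt_pot: Small glass salt pot with a steel top, 34 mm across and 48 mm high, about 120 g, loose, standing among the caps. Origin: centre of its underside, z up. Must stay where it is.
- cup: Blue ceramic espresso cup with a handle, 68 mm across the rim and 60 mm high, loose; the handle is on its +y side. Origin: centre of its underside, z up. Must stay where it is.
- butter_dish: White ceramic butter dish with cover and wooden knob, 100 mm (x) by 150 mm (y), 56 mm high, loose. Origin: centre of its underside, z up. Must stay where it is.

How it is judged:
By the outcome, as a careful person would: the job done as asked, in the order asked, and still so for the second after the job is handed in, with the robot touching nothing.
It also fails if it takes over 72 s, if anything falls off the work surface, if the arm or the gripper's body presses on something with over 40 N, if the wrist force passes 120 N, or if a joint passes its speed limit or range.

## Working session

There is one attempt and no reset: what is moved stays moved. The work goes in short steps, Python scripts to look and compute and a tool call to move; the robot and the scene stay as the last step left them, time stands still between calls to the robot, and variables do not carry over. Pictures are saved under pics/ and viewed, about 8 in all and at most 12, crops included, and the job is handed in when it is done.

Besides the shell and the picture viewer there is one more tool, called as name(argument=value, ...) on one line, values as JSON. step_arm: Moves the arm, as the interface text tells. Its arguments: {"type":"object","properties":{"targets":{"type":"array","items":{"type":"array","items":{"type":"number"}}},"claw":{"type":"number"},"newtons":{"type":"number"}},"required":["targets"]}

```bash
mkdir -p pics
python3 - <<'E'
from workcell import status,capture,camera_info
import cv2,numpy as np
s=status.sense();print(s['time_s'],s['ee_pos'],s['eef_rot'],s['width'])
for n in('top','scene'):
    cv2.imwrite(f'pics/{n}0.png',capture(n)[:,:,::-1]);c=camera_info(n)
    print(n,np.round(c['camera_matrix'],1).tolist(),np.round(c['D'],3).tolist(),np.round(c['world_to_cam'],3).tolist())
E
```

```text
0.0 [ 217.63123232 -611.89310498  221.45207383] [[-7.64215009e-04  9.42142503e-01  3.35211755e-01]
 [ 1.77500327e-03  3.35212603e-01 -9.42140839e-01]
 [-9.99998133e-01 -1.24996209e-04 -1.92848052e-03]] 87.25147959485965
top [[513.1, 0.0, 323.3], [0.0, 513.1, 232.1], [0.0, 0.0, 1.0]] [0.037, 0.0, 0.0, 0.0, 0.0] [[-0.024, -1.0, 0.016, -24.446], [0.988, -0.021, 0.152, -605.5], [-0.152, 0.02, 0.988, -993.403], [0.0, 0.0, 0.0, 1.0]]
scene [[532.4, 0.0, 324.5], [0.0, 532.4, 240.0], [0.0, 0.0, 1.0]] [-0.141, 0.0, 0.0, 0.0, 0.0] [[-0.061, 0.998, 0.019, 46.858], [-0.7, -0.056, 0.712, 386.701], [0.711, 0.03, 0.702, -1603.579], [0.0, 0.0, 0.0, 1.0]]
```

View pics/top0.png

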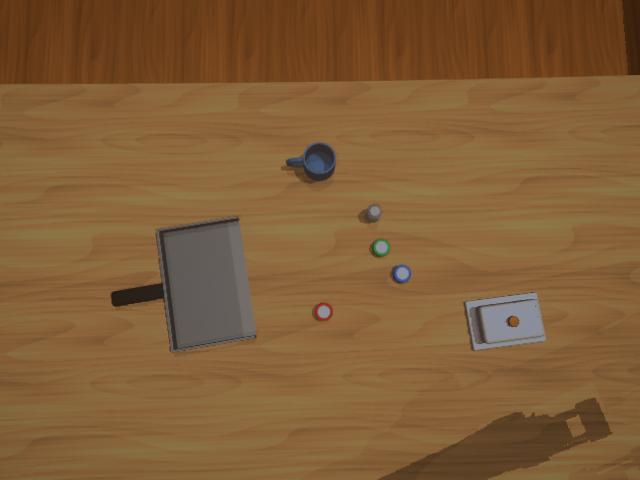

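View pics/scene0.png

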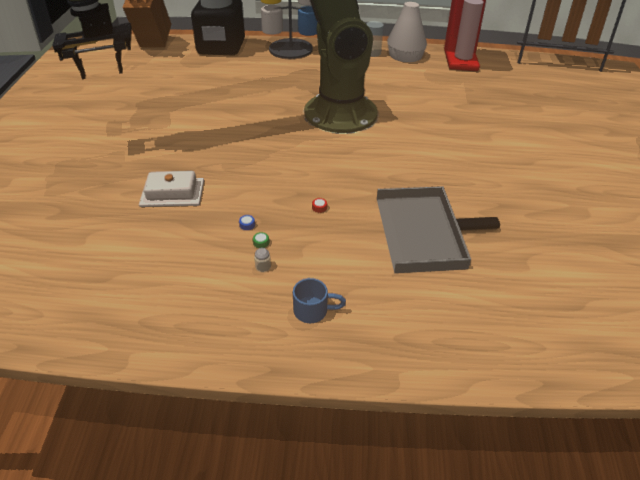

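The top view shows the pan at left, with its open front edge from about (238,218) to (255,338). Cap tops are red (324,312), green (381,247) and blue (402,273). The salt pot is at (374,212), the cup at (319,161) and the dish at (506,321). The scene view agrees with this.

```bash
cat > h.py <<'E'
import numpy as np,cv2
from workcell import status,capture,camera_info
def p2w(n,uv,z):
    c=camera_info(n);W=np.array(c['world_to_cam']);K=np.array(c['camera_matrix'])
    x,y=cv2.undistortPoints(np.array([[uv]],float),K,np.array(c['D']))[0,0]
    R=W[:3,:3];o=-R.T@W[:3,3];d=R.T@np.array([x,-y,-1]);return (o+d*(z-o[2])/d[2])[:2].round(1)
def caps(n,im):
    h=cv2.cvtColor(im,cv2.COLOR_RGB2HSV);out={}
    for k,(a,b) in dict(red=(174,183),green=(50,80),blue=(108,130)).items():
        H=h[...,0].astype(int);m=((H>=a)&(H<=b)|(H+180<=b))&(h[...,1]>150)&(h[...,2]>50)
        nn,l,s,c=cv2.connectedComponentsWithStats(m.astype(np.uint8))
        # enclosing circle centre of compact comps
        for i in range(1,nn):
            if s[i,4]>=25 and max(s[i,2:4])<30:
                x,y,w,hh=s[i,:4];uv=(x+w/2-.5,y+hh/2-.5);out.setdefault(k,[]).append((uv,int(s[i,4]),p2w(n,uv,12).tolist()))
    return out
E
python3 - <<'E'
from h import *
for n in('top','scene'):
    im=capture(n)
    for k,v in caps(n,im).items():print(n,k,v)
for nm,uv,z in[('front+y? a',(238,218),32),('front b',(254,338),32),('back a',(158,229),32),('back b',(172,350),32),('handle',(137,295),27),('handle end',(112,298),27),('salt',(374,211),48),('cup',(319.5,161),60),('dish',(506,321),10),('d1',(466,302),5),('d2',(537,294),5),('d3',(545,340),5),('d4',(474,349),5)]:print(nm,p2w('top',uv,z))
for nm,uv,z in[('salt',(262,253),48),('red',(319.5,203),18),('green',(261,239),18),('blue',(247,220),18),('cup',(311,289),60),('pan fl',(378,190),32),('fr',(397,266),32),('bl',(442,188),32),('br',(467,262),32)]:print('s',nm,p2w('scene',uv,z))
for nm,uv,z in[('red',(323.5,312),18),('green',(381.5,247),18),('blue',(402,273.5),18)]:print('t',nm,p2w('top',uv,z))
E
```

```text
top blue [((np.float64(401.5), np.float64(273.0)), 53, [520.9, -198.7])]
front+y? a [640.1 136.4]
front b [397.4 104.2]
back a [620.5 298.6]
back b [378.8 264.8]
handle [488.1 338.1]
handle end [483.5 387.1]
salt [ 645.9 -142.4]
cup [749.8 -33.5]
dish [ 418.6 -408. ]
d1 [ 458.7 -330.4]
d2 [ 472.1 -478.2]
d3 [ 378.9 -485.9]
d4 [ 363.8 -340.1]
s salt [ 651.  -138.9]
s red [446.6 -31.9]
s green [ 579.7 -153.4]
s blue [ 520.2 -194.9]
s cup [750.8 -28.2]
s pan fl [402.5 107.6]
s fr [651.1 144.8]
s bl [380.2 266.3]
s br [628.1 296. ]
t red [444.9 -35.1]
t green [ 575.3 -158.7]
t blue [ 519.4 -198.7]
```

step_arm(targets=[[0, 0.027, -0.03, -7], [0, 0.03, -0.026, -7], [0, 0.033, -0.022, -7], [0, 0.036, -0.018, -7], [0, 0.038, -0.013, -7]], claw=23, newtons=20)

```text
time_s: 0.62
ee_pos: [295.7, -426.0, 222.3]
eef_rot: [[-0.0, 0.575, 0.818], [0.0, 0.818, -0.575], [-1.0, -0.0, -0.0]]
ft_force: [1.4, 0.1, 0.5]
width: 61.4
```

step_arm(targets=[[0, 0.039, -0.009, -7], [0, 0.04, -0.004, -7], [0, 0.04, 0.001, -7], [0, 0.039, 0.006, -7], [0, 0.038, 0.01, -7]])

```text
time_s: 1.03
ee_pos: [372.4, -242.4, 222.6]
eef_rot: [[0.0, 0.001, 1.0], [-0.001, 1.0, -0.001], [-1.0, -0.001, 0.0]]
ft_force: [1.4, -0.7, 0.2]
width: 28.3
```

step_arm(targets=[[0.02, 0.03, 0.013, 0], [0.02, 0.03, 0.013, 0], [0.02, 0.03, 0.013, 0], [0.02, 0.03, 0.013, 0], [0.02, 0.03, 0.013, 0]])

```text
time_s: 1.45
ee_pos: [438.5, -93.4, 121.9]
eef_rot: [[0.001, 0.007, 1.0], [-0.001, 1.0, -0.007], [-1.0, -0.001, 0.001]]
ft_force: [0.3, -0.8, -0.6]
width: 20.5
```

step_arm(targets=[[0.025, 0.003, 0.001, 0], [0.025, 0.003, 0.001, 0], [0.025, 0.003, 0.001, 0], [0.025, 0.003, 0.001, 0], [0.013, 0.003, 0.001, 0]])

```text
time_s: 1.87
ee_pos: [441.4, -79.2, 6.9]
eef_rot: [[-0.003, 0.007, 1.0], [0.001, 1.0, -0.007], [-1.0, 0.001, -0.003]]
ft_force: [-0.3, -0.4, 0.4]
width: 20.4
```

Run:
```python
from h import *
print(status.sense()['ee_pos'],status.sense()['ft_force'])
im=capture('top')[180:400,230:470];cv2.imwrite('pics/c1.png',cv2.resize(im,None,fx=3,fy=2.7)[:,:,::-1])
```

```text
[441.3682035  -79.17644851   6.93346368] [-0.3451214  -0.35570304  0.35601838]
```

View pics/c1.png

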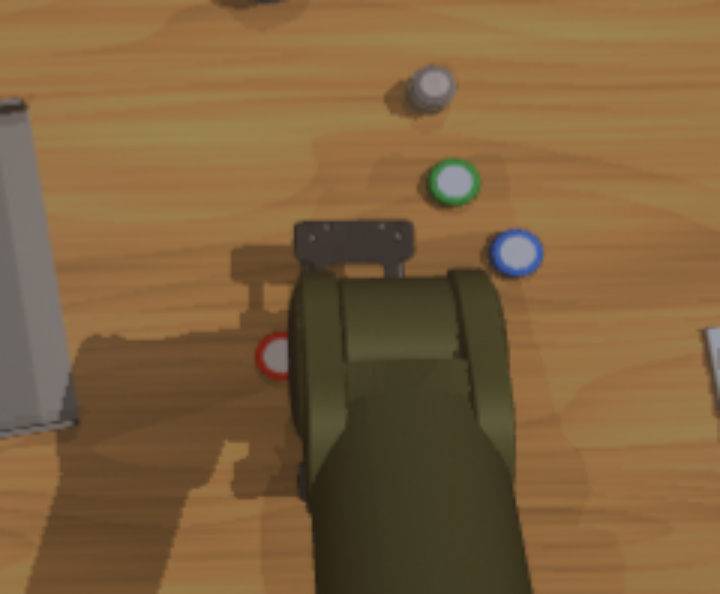

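The arm hides the fingers and part of red. The other objects are where they were. Next I centre on red and push.

step_arm(targets=[[0, 0.003, 0.002, 0], [0, 0.003, 0.002, 0], [0, 0.004, 0.001, 0], [0, 0.006, 0, 0], [0, 0.01, 0, 0]])

```text
time_s: 2.33
ee_pos: [449.3, -54.2, 10.5]
eef_rot: [[0.002, 0.009, 1.0], [-0.001, 1.0, -0.009], [-1.0, -0.001, 0.002]]
ft_force: [0.6, -0.6, -0.1]
width: 20.1
```

step_arm(targets=[[0, 0.015, 0.001, 0], [0, 0.017, 0.001, 0], [0, 0.017, 0.001, 0], [0, 0.017, 0.001, 0], [0, 0.017, 0.001, 0]])

```text
time_s: 2.75
ee_pos: [454.2, 30.5, 10.2]
eef_rot: [[0.001, 0.007, 1.0], [-0.001, 1.0, -0.007], [-1.0, -0.001, 0.001]]
ft_force: [0.9, 0.5, -0.1]
width: 20.2
```

step_arm(targets=[[0, 0.017, 0.001, 0], [0, 0.017, 0.001, 0], [0, 0.017, 0.001, 0], [0, 0.017, 0.001, 0], [0, 0.017, 0.001, 0]])

```text
time_s: 3.17
ee_pos: [459.7, 115.5, 10.2]
eef_rot: [[0.001, 0.007, 1.0], [-0.001, 1.0, -0.007], [-1.0, -0.001, 0.001]]
ft_force: [0.0, -0.9, 0.7]
width: 20.0
```

Run:
```python
from h import *
im=capture('scene')[140:340,200:500];cv2.imwrite('pics/c2.png',cv2.resize(im,None,fx=2.5,fy=2.5)[:,:,::-1])
```

```text
(no output)
```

View pics/c2.png

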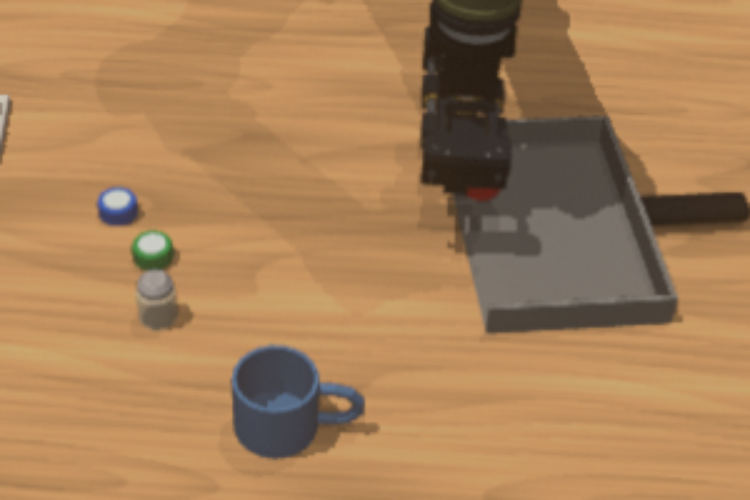

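Red, at (483,190) in the crop, is in front of the fingers and on the pan's ramp. I push on.

step_arm(targets=[[0, 0.017, 0.001, 0], [0, 0.017, 0.001, 0], [0, 0.017, 0.001, 0], [0, 0.015, 0.001, 0], [0, 0.012, 0, 0]])

```text
time_s: 3.63
ee_pos: [464.3, 193.6, 10.1]
eef_rot: [[0.001, 0.006, 1.0], [0.0, 1.0, -0.006], [-1.0, 0.0, 0.001]]
ft_force: [-0.1, -0.1, -0.2]
width: 20.2
```

step_arm(targets=[[0, 0.006, 0, 0], [0, 0.003, 0, 0], [0, 0, 0, 0], [0, -0.01, 0, 0], [-0.01, -0.03, 0, 0]])

```text
time_s: 4.05
ee_pos: [462.5, 163.3, 18.7]
eef_rot: [[-0.002, 0.002, 1.0], [0.002, 1.0, -0.002], [-1.0, 0.002, -0.002]]
ft_force: [0.9, -0.2, 1.0]
width: 19.9
```

step_arm(targets=[[-0.03, 0, 0, 0], [-0.03, 0, 0, 0], [-0.02, -0.035, 0.005, 0], [0, -0.041, 0.006, 0], [0, -0.041, 0.006, 0]])

```text
time_s: 4.47
ee_pos: [481.0, 41.2, 101.4]
eef_rot: [[0.004, 0.007, 1.0], [-0.002, 1.0, -0.007], [-1.0, -0.002, 0.004]]
ft_force: [0.7, -0.7, -0.4]
width: 20.4
```

step_arm(targets=[[0, -0.041, 0.006, 0], [0, -0.041, 0.006, 0], [0, -0.041, 0.006, 0], [0, -0.041, 0.006, 0], [0, -0.041, 0.006, 0]])

```text
time_s: 4.88
ee_pos: [507.2, -165.3, 99.7]
eef_rot: [[-0.0, 0.01, 1.0], [-0.001, 1.0, -0.01], [-1.0, -0.001, -0.0]]
ft_force: [0.4, 0.9, -0.0]
width: 19.7
```

Run:
```python
from h import *
for n,y,x in (('scene',140,200),('top',170,130)):
  im=capture(n)[y:y+200,x:x+300];cv2.imwrite(f'pics/c3{n}.png',cv2.resize(im,None,fx=2.5,fy=2.5)[:,:,::-1])
a=[cv2.imread(f'pics/c3{n}.png') for n in('scene','top')]
cv2.imwrite('pics/c3.png',cv2.resize(cv2.vconcat(a),(450,600)))
```

```text
(no output)
```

View pics/c3.png

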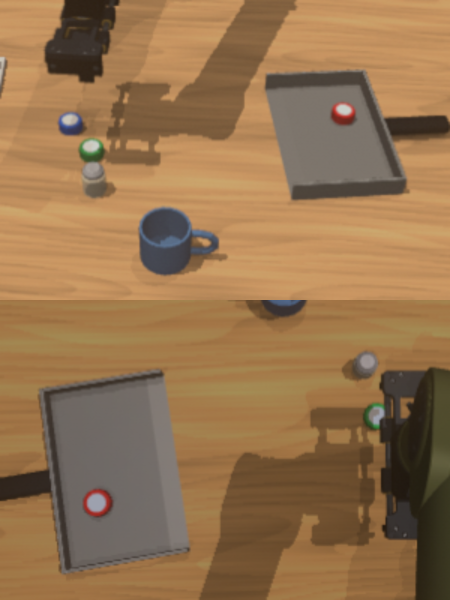

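Red lies well inside the pan, flat on its floor, at (344,112) in the upper crop and (97,502) in the lower. Blue is next.

step_arm(targets=[[0, -0.035, 0.006, 0], [0, -0.035, 0.006, 0], [0.02, -0.007, 0.002, 0], [0.03, 0, 0, 0], [0.025, 0, 0, 0]])

```text
time_s: 5.4
ee_pos: [520.8, -240.9, 23.6]
eef_rot: [[-0.0, 0.011, 1.0], [-0.001, 1.0, -0.011], [-1.0, -0.001, -0.0]]
ft_force: [-0.2, 1.2, -0.7]
width: 19.6
```

step_arm(targets=[[0.015, 0, 0, 0], [0, 0, 0, 0], [0, 0, 0, 0], [0, 0, 0, 0], [0, 0, 0, 0]])

```text
time_s: 5.82
ee_pos: [523.1, -239.2, 11.3]
eef_rot: [[0.002, 0.008, 1.0], [-0.002, 1.0, -0.008], [-1.0, -0.002, 0.002]]
ft_force: [-0.6, 0.3, 0.6]
width: 20.3
```

step_arm(targets=[[0.001, 0.003, -0.002, 0], [0.001, 0.003, -0.002, 0], [0, 0.005, 0, 0], [0, 0.008, 0, 0], [0, 0.012, 0, 0]])

```text
time_s: 6.23
ee_pos: [518.3, -207.4, 7.7]
eef_rot: [[0.0, 0.008, 1.0], [-0.001, 1.0, -0.008], [-1.0, -0.001, 0.0]]
ft_force: [-0.3, -0.4, -0.0]
width: 20.1
```

step_arm(targets=[[0, 0.015, 0, 0], [0, 0.018, 0, 0], [0, 0.018, 0, 0], [0, 0.018, 0, 0], [0, 0.018, 0, 0]])

```text
time_s: 6.65
ee_pos: [518.9, -118.1, 7.7]
eef_rot: [[0.0, 0.006, 1.0], [0.0, 1.0, -0.006], [-1.0, 0.0, 0.0]]
ft_force: [-0.4, -0.3, -0.4]
width: 19.9
```

step_arm(targets=[[0, 0.018, 0, 0], [0, 0.018, 0, 0], [0, 0.018, 0, 0], [0, 0.018, 0, 0], [0, 0.018, 0, 0]])

```text
time_s: 7.07
ee_pos: [519.3, -28.2, 7.7]
eef_rot: [[0.0, 0.006, 1.0], [0.0, 1.0, -0.006], [-1.0, 0.0, 0.0]]
ft_force: [-0.0, -0.5, 0.8]
width: 19.7
```

step_arm(targets=[[0, 0.018, 0, 0], [0, 0.018, 0, 0], [0, 0.018, 0, 0], [0, 0.018, 0, 0], [0, 0.018, 0, 0]])

```text
time_s: 7.48
ee_pos: [519.7, 61.8, 7.7]
eef_rot: [[0.0, 0.006, 1.0], [-0.0, 1.0, -0.006], [-1.0, -0.0, 0.0]]
ft_force: [0.2, -0.4, 0.1]
width: 20.2
```

Run:
```python
from h import *
im=capture('scene')[140:340,200:500];cv2.imwrite('pics/c4.png',cv2.resize(im,None,fx=2.5,fy=2.5)[:,:,::-1])
```

```text
(no output)
```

View pics/c4.png

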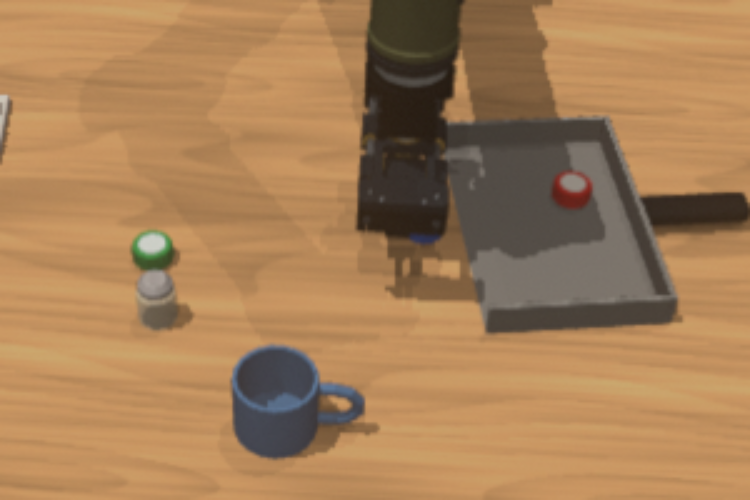

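Blue, at (425,237) in the crop, is still held in front of the fingers, and green and the salt pot have not moved. I push on into the pan.

step_arm(targets=[[-0.001, 0.018, 0, 0], [-0.001, 0.018, 0, 0], [0, 0.018, 0, 0], [0, 0.018, 0, 0], [0, 0.018, 0, 0]])

```text
time_s: 7.95
ee_pos: [520.3, 151.1, 9.6]
eef_rot: [[-0.0, 0.006, 1.0], [-0.0, 1.0, -0.006], [-1.0, -0.0, -0.0]]
ft_force: [0.1, -0.2, 0.6]
width: 20.1
```

step_arm(targets=[[0, 0.016, 0, 0], [0, 0.012, 0, 0], [0, 0.006, 0, 0], [0, 0.002, 0, 0], [0, -0.01, 0, 0]])

```text
time_s: 8.37
ee_pos: [520.7, 177.9, 9.7]
eef_rot: [[0.0, 0.004, 1.0], [0.002, 1.0, -0.004], [-1.0, 0.002, 0.0]]
ft_force: [1.4, -0.4, 1.2]
width: 20.0
```

step_arm(targets=[[0, -0.02, 0, 0], [-0.03, -0.02, 0, 0], [-0.035, 0, 0, 0], [-0.025, -0.03, 0.004, 0], [0, -0.041, 0.006, 0]])

```text
time_s: 8.78
ee_pos: [533.5, 66.4, 105.3]
eef_rot: [[0.01, 0.002, 1.0], [0.001, 1.0, -0.002], [-1.0, 0.001, 0.01]]
ft_force: [2.4, -0.4, 0.7]
width: 20.0
```

step_arm(targets=[[0, -0.041, 0.006, 0], [0, -0.041, 0.006, 0], [0, -0.041, 0.006, 0], [0, -0.041, 0.006, 0], [0, -0.041, 0.006, 0]])

```text
time_s: 9.2
ee_pos: [557.5, -145.3, 99.6]
eef_rot: [[-0.001, 0.01, 1.0], [-0.002, 1.0, -0.01], [-1.0, -0.002, -0.001]]
ft_force: [0.9, 0.3, 0.6]
width: 20.2
```

Run:
```python
from h import *
im=capture('scene')[140:340,200:500];cv2.imwrite('pics/c5.png',cv2.resize(im,None,fx=2.5,fy=2.5)[:,:,::-1])
```

```text
(no output)
```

View pics/c5.png

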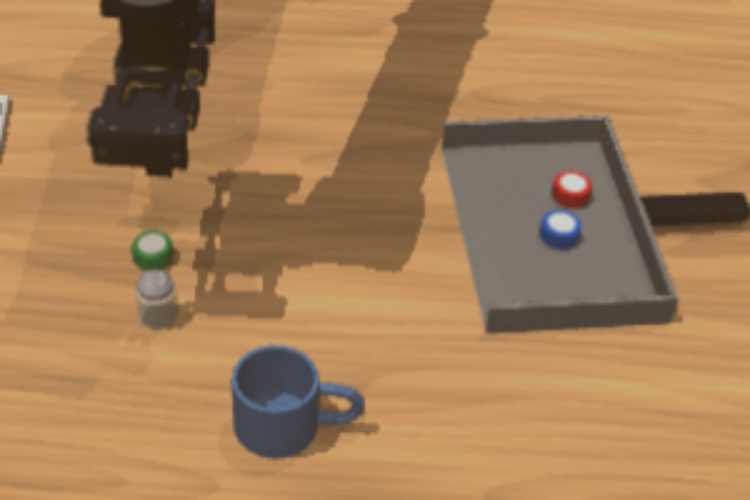

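Blue is inside the pan at (561,228) in the crop, next to red. Green is last.

step_arm(targets=[[0, -0.028, 0.009, 0], [0, -0.028, 0.009, 0], [0.02, 0, 0, 0], [0.03, 0, 0, 0], [0.025, 0, 0, 0]])

```text
time_s: 9.67
ee_pos: [575.1, -199.8, 23.5]
eef_rot: [[-0.0, 0.011, 1.0], [-0.001, 1.0, -0.011], [-1.0, -0.001, -0.0]]
ft_force: [0.5, -0.2, 0.6]
width: 20.1
```

step_arm(targets=[[0.016, 0, 0, 0], [0, 0, 0, 0], [0, 0, 0, 0], [0, 0, 0, 0], [0, 0, 0, 0]])

```text
time_s: 10.08
ee_pos: [577.4, -197.7, 10.4]
eef_rot: [[0.003, 0.008, 1.0], [-0.001, 1.0, -0.008], [-1.0, -0.001, 0.003]]
ft_force: [0.9, 0.4, -0.4]
width: 20.1
```

step_arm(targets=[[0, 0.003, -0.001, 0], [0, 0.003, 0, 0], [0, 0.005, 0, 0], [0, 0.008, 0, 0], [0, 0.012, 0, 0]])

```text
time_s: 10.5
ee_pos: [575.7, -165.9, 8.8]
eef_rot: [[0.0, 0.008, 1.0], [-0.001, 1.0, -0.008], [-1.0, -0.001, 0.0]]
ft_force: [-0.5, -0.9, -0.3]
width: 20.4
```

step_arm(targets=[[0, 0.015, 0, 0], [0, 0.018, 0, 0], [0, 0.018, 0, 0], [0, 0.018, 0, 0], [0, 0.018, 0, 0]])

```text
time_s: 10.92
ee_pos: [576.1, -76.4, 8.6]
eef_rot: [[0.0, 0.006, 1.0], [0.0, 1.0, -0.006], [-1.0, 0.0, 0.0]]
ft_force: [-0.4, 0.4, 0.4]
width: 19.6
```

step_arm(targets=[[0, 0.018, 0, 0], [0, 0.018, 0, 0], [0, 0.018, 0, 0], [0, 0.018, 0, 0], [0, 0.018, 0, 0]])

```text
time_s: 11.33
ee_pos: [576.5, 13.6, 8.6]
eef_rot: [[0.0, 0.006, 1.0], [0.0, 1.0, -0.006], [-1.0, 0.0, 0.0]]
ft_force: [0.5, -0.4, 0.0]
width: 20.0
```

step_arm(targets=[[0, 0.018, 0, 0], [0, 0.018, 0, 0], [0, 0.018, 0, 0], [0, 0.018, 0, 0], [0, 0.018, 0, 0]])

```text
time_s: 11.75
ee_pos: [576.9, 103.5, 8.6]
eef_rot: [[-0.0, 0.006, 1.0], [0.0, 1.0, -0.006], [-1.0, 0.0, -0.0]]
ft_force: [-0.3, 0.1, 0.6]
width: 20.2
```

Run:
```python
from h import *
im=capture('scene')[140:340,200:500];cv2.imwrite('pics/c6.png',cv2.resize(im,None,fx=2.5,fy=2.5)[:,:,::-1])
```

```text
(no output)
```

View pics/c6.png

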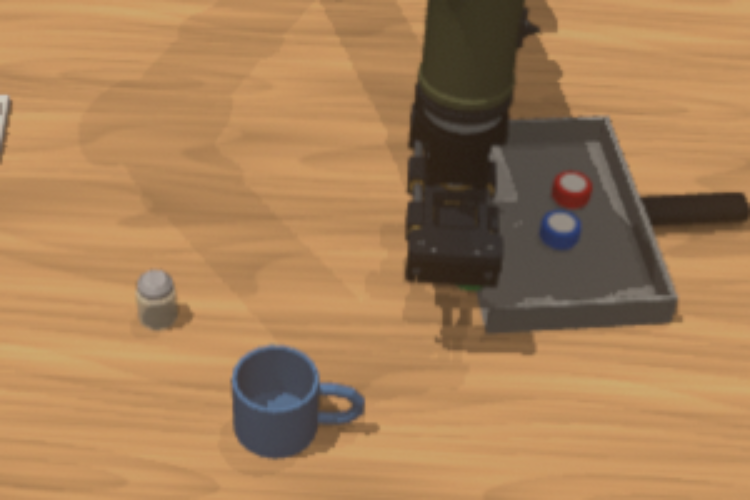

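Green, at (470,287) in the crop, is at the lip in front of the fingers. The salt pot and the cup have not moved.

step_arm(targets=[[-0.001, 0.018, 0, 0], [-0.001, 0.018, 0, 0], [0, 0.018, 0, 0], [0, 0.016, 0, 0], [0, 0.012, 0, 0]])

```text
time_s: 12.22
ee_pos: [577.3, 185.9, 10.7]
eef_rot: [[-0.0, 0.005, 1.0], [0.001, 1.0, -0.005], [-1.0, 0.001, -0.0]]
ft_force: [0.9, -0.6, -0.9]
width: 19.7
```

step_arm(targets=[[0, 0.006, 0, 0], [0, 0.002, 0, 0], [0, 0, 0, 0], [0, -0.01, 0, 0], [0, -0.02, 0, 0]])

```text
time_s: 12.63
ee_pos: [577.7, 162.3, 10.6]
eef_rot: [[0.0, 0.004, 1.0], [0.001, 1.0, -0.004], [-1.0, 0.001, 0.0]]
ft_force: [0.4, -0.2, 0.2]
width: 20.0
```

step_arm(targets=[[-0.03, -0.02, 0, 0], [-0.04, 0, 0, 0], [-0.04, -0.03, 0, 0], [-0.02, -0.041, 0, 0], [0, -0.041, 0, 0]])

```text
time_s: 13.05
ee_pos: [580.0, 37.0, 137.7]
eef_rot: [[0.009, 0.006, 1.0], [-0.0, 1.0, -0.006], [-1.0, -0.0, 0.009]]
ft_force: [1.0, 0.2, -1.1]
width: 20.1
```

step_arm(targets=[[0, -0.041, 0, 0], [0, -0.041, 0, 0], [0, -0.04, 0, 0], [0, -0.03, 0, 0], [0, 0, 0, 0]])

```text
time_s: 13.47
ee_pos: [574.0, -126.9, 131.7]
eef_rot: [[-0.001, 0.022, 1.0], [-0.006, 1.0, -0.022], [-1.0, -0.006, -0.001]]
ft_force: [1.2, -0.7, -0.4]
width: 19.8
```

step_arm(targets=[[0, 0, 0, 0], [0, 0, 0, 0], [0, 0, 0, 0], [0, 0, 0, 0], [0, 0, 0, 0]])

```text
time_s: 13.88
ee_pos: [576.1, -112.8, 132.2]
eef_rot: [[0.0, 0.005, 1.0], [0.0, 1.0, -0.005], [-1.0, 0.0, 0.0]]
ft_force: [-0.1, -0.3, -0.2]
width: 19.7
```

Run:
```python
from h import *
a=[]
for n,y,x in (('scene',140,130),('top',130,130)):
  im=capture(n)[y:y+220,x:x+420];a.append(im[:,:,::-1])
cv2.imwrite('pics/c7.png',cv2.resize(cv2.vconcat(a),None,fx=1.36,fy=1.36))
s=status.sense();print(s['time_s'],s['ee_pos'])
```

```text
13.9833 [ 576.10531634 -113.26390054  132.18064627]
```

View pics/c7.png

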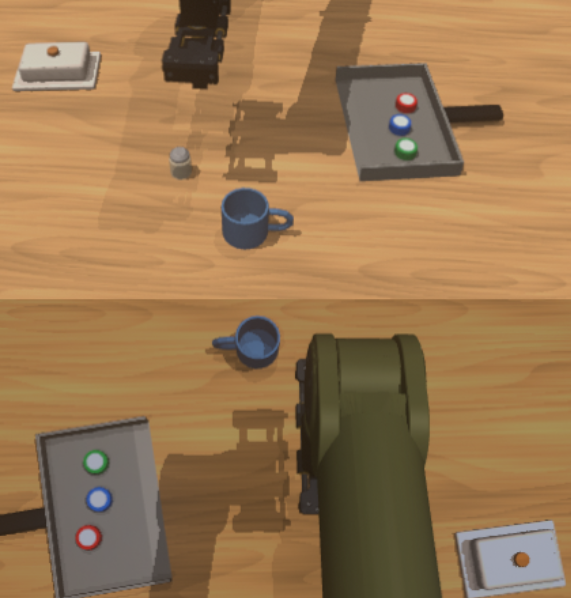

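All three caps lie flat on the pan floor past the ramp: in the lower crop, green (96,462), blue (98,499) and red (88,537). The salt pot, cup and dish look unmoved, and the arm touches nothing.

```bash
python3 -c "
from workcell import hand_in
print(hand_in())"
```

```text
the job is handed in; nothing more can be done
None
```

I swept the red, blue and green caps into the dustpan one at a time, each pushed between the two part-open fingers, and handed the job in at about 14 s.

- **Caps:** in the last scene and top pictures, all three lie flat on the pan floor, well past the front ramp.
- **Other objects:** by eye, the salt pot, cup and butter dish look unmoved. The arm hides the salt pot in the last top picture, so for that one I relied on the scene picture. I did not re-measure any of their positions.
- **Arm:** it was parked clear, 130 mm above the counter. The force readings I saw after each move stayed within about 3 N.
- **Checks that disagreed:** the two cameras differed by up to about 5 mm on the caps and salt pot, and up to about 14 mm on one pan corner. My automatic colour finder picked up only the blue cap, and only in the top view. I used positions picked by hand instead.

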